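# Set the coffee sorting deck to its steep slope

## Task

Steepen the coffee sorting deck: swing the hinged deck up and back by its wooden handle until it rests by itself past upright, set the orange spacer block squarely on top of the dark block already standing on the seat (long sides together, without shifting the dark block), then bring the deck down under control, never letting it fall, until its brass roller rests on the orange block, and let go. Leave the blue and green spacers and the cup where they are.

Things in the scene. Friction and masses are not known exactly. Their poses are not given: they have to be found in the camera images.
- stand: Fixed grey base of the deck, 225 x 130 x 15 mm; place and yaw vary. Origin at table height under the middle of the hinge axis; -x points from the hinge to the deck's handle end, y along the hinge axis, z up. Base spans x -190 to +35 mm. Steel seat pad 85 x 100 mm, top 25 mm above the table, centred at x = -128 mm. Hinge cheeks 50 mm high at x = 0, y = +-56 mm.
- hinge (a point): Midpoint of the deck's hinge axis, 35 mm above the table, on the stand (same axes as the stand). The axis runs along its y.
- deck (a joint): Deck angle, rad: 0 level, grows as the handle end rises. Starts at 0.14 on the dark block; on dark plus orange (60 mm) it rests at 0.443: sin(angle) = stack height / 140 mm. The hinge is almost free: let go, the deck (0.5 to 0.75 kg) falls, but above about 1.5 rad it tips back by itself to a stop at 1.65 and stays there.
- handle (a point): Centre of the deck's wooden handle: round bar, 24 mm diameter, 40 mm long, parallel to the hinge, 35 mm beyond the free edge on a 12 mm wide stem. At angle 0 it is 190 mm from the hinge axis along the stand's -x and 16 mm above it. Gripped on its flat ends (40 mm apart, along y) it can turn between the fingers, so the gripper may keep pointing down all along the arc. Axes: the deck's.
- roller (a point): Middle of the axis of the brass roller under the deck near its free edge: 20 mm diameter, 100 mm long, parallel to the hinge, 140 mm from the hinge axis and level with it at angle 0. The deck above it is a perforated steel plate with low rails, 160 x 120 mm, its top (rails) 32 mm above the hinge-roller line, free edge 155 mm from the hinge. Axes: the deck's.
- dark_block_mid (a point): Centre of the dark steel spacer block, 50 (x) x 70 (y) x 20 mm (z), 0.5 kg, loose, lying on the seat under the roller, its long side (y) parallel to the roller to within 0.05 rad.
- orange_block_mid (a point): Centre of the orange spacer block, 40 (x) x 70 (y) x 40 mm (z), 0.2 to 0.4 kg, loose on the table among the other spacers. x and y are its short and long sides.
- blue_block_mid (a point): Centre of the blue spacer, 40 x 70 x 30 mm, loose on the table; not wanted. The three coloured spacers swap places.
- green_block_mid (a point): Centre of the green spacer, 40 x 70 x 24 mm, loose on the table; not wanted.
- cup_rim (a point): Centre of the mouth of a white cup, 76 mm across and 70 mm tall, standing on the white scale (35 mm high) to the left.
There are look-alikes about, which are no part of the job. What is shaped like the part that bears orange_block_mid but grey, pink or turquoise is not meant.

How it is judged:
On the way, in this order (a step that is already met when the one before it is completed fails the run):
1. the deck is swung back and rests past upright (angle above 1.57 rad) (value of joint deck above 1.57 rad), for 0.2 s.
2. the orange block lies squarely on the dark block while the deck is still up (x of orange_block_mid in the frame of dark_block_mid between -0.01 and 0.01 m and y of orange_block_mid in the frame of dark_block_mid between -0.015 and 0.015 m and z of orange_block_mid in the frame of dark_block_mid between 0.026 and 0.034 m and angle between the y axis of orange_block_mid and the y axis of dark_block_mid, either way round below 0.15 rad and angle between orange_block_mid's own z axis and vertical below 0.06 rad and value of joint deck above 1.4 rad), for 0.3 s.
At the end, for the whole second after the job is handed in: The deck rests, still, at 0.443 +- 0.02 rad with its roller on the orange block; the orange block lies flat on the dark block, centred to 10 mm across and 15 mm along it, long sides parallel to 0.15 rad; the dark block is within 12 mm of where it started (x of orange_block_mid in the frame of dark_block_mid between -0.01 and 0.01 m and y of orange_block_mid in the frame of dark_block_mid between -0.015 and 0.015 m and z of orange_block_mid in the frame of dark_block_mid between 0.026 and 0.034 m and angle between the y axis of orange_block_mid and the y axis of dark_block_mid, either way round below 0.15 rad and angle between orange_block_mid's own z axis and vertical below 0.06 rad and value of joint deck between 0.423 and 0.463 rad and velocity of joint deck between -0.05 and 0.05 rad/s and distance of dark_block_mid from where it was at the start of the episode below 0.012 m); the robot touches nothing.
It fails at once if the deck falls (swings down faster than 2.5 rad/s) (velocity of joint deck below -2.5 rad/s).
It fails at once if the blue or green spacer or the cup is moved by more than 25 mm (distance of any of blue_block_mid, green_block_mid, cup_rim from where it was at the start of the episode above 0.025 m).
It also fails if it takes over 72 s, if anything falls off the work surface, if the arm or the gripper's body presses on something with over 40 N, if the wrist force passes 120 N, or if a joint passes its speed limit or range.

## Robot

A 7-joint arm with a two-finger parallel gripper is mounted at the origin on the work surface. World frame = base frame: x ahead of the robot, y to its left, z up, the work surface at z = 0. Lengths are in m, angles in rad, forces in N, time in s.
With the tool pointing down it reaches from about 0.425 to 0.875 m from the base axis. Payload 4.7 kg.
Tool frame: the origin (TCP) lies at the centre of the arm's flange, where the gripper is bolted on; the fingertips stand 182 mm ahead of it and the grasp point (between the pads) lies ahead of it (ctrl.hold_point_z is the z of the grasp point in the tool frame, in m); z points along the fingers, y is the direction in which the jaws open and shut (so a half turn about z gives the same grasp; the last joint's range is limited). The gripper opens to 87 mm and grips with 3 to 60 N. Pads are 19 mm wide; open, the fingers measure 117 mm over their backs; the gripper's body (75 mm by 190 mm) begins 51 mm behind the grasp point.
Start: joints at [-1.138, 0.321, -0.07, 1.45, 0.023, 1.371, -0.057], TCP at [0.264, 0.594, 0.405] pointing down, gripper open.
Joint ranges: [-2.86, 2.86], [-0.3, 2.09], [-1.38, 1.24], [0.06, 2.45], [-1.56, 4.7], [0.09, 2.05], [-2.69, 2.69]. Speed limits (rad/s): [2.57, 2.57, 3.14, 3.14, 3.14, 3.14, 3.14].

## Interface

Orientations are given as a rotation vector (axis times angle).
In Python, from bench import get_state, imaging, workorder, ctrl gives the robot as it stands.
- The arm moves only by the tool step_arm, never from a script. Its argument "increments" is a list of rows, each an object of numbers: "claw": the opening, from 0 (shut) to 1 (fully open); "tx", "ty", "tz": the shift along the tool's x, y, z in m; "spin": the turn about the tool's z in degrees. A call has 1 to 8 rows; each row is the pose to reach, as a shift and turn from the pose commanded when the call began, along the tool's axes at that moment; what a row does not reach only later rows make up. A row lasts 1/12 s, in which the tool goes at most 41.7 mm and 7.16 degrees, less where a joint would pass 70% of its speed; a pose out of reach is approached as far as the arm can. A call with a gripper value outside its range is refused whole. The fingers move at their own pace and stop on an object; "force" is the grip in N (left out, the last holds). Time passes only in rows, so rows that repeat a pose let the fingers close. It gives the time, the measured TCP pose, the force and the opening at its end, in the units of the state.
- get_state(): the state, without advancing time (a new reading comes with each control period).
- imaging.get_image(name): name is "scene" or "top" or "wrist"; returns the picture (384x512x3 uint8, blue, green, red); there is no depth.
- imaging.camera_params(name): a dict with "intrinsics" (3x3 intrinsics, pixels), "camera_from_world" (4x4, takes a point from world to camera coordinates). Camera axes: x right, y down, z forward; pixel columns grow to the right and rows downward; lengths in m; the calibration is good to about 2 mm. A picture is of the moment at which its call begins: read the wrist's pose just before it. camera_params takes no time and is no camera call; for the wrist camera it gives the pose at the moment of the call.
- workorder.close_job(): hands the job in, once; it reports no verdict.
The state is a dict: "time": time; "joint_positions": joint angles; "qd": joint speeds; "joint_torque": joint torques, N m; "position": TCP position; "tool_rot": TCP orientation; "ft_force": force on the tool from outside, world axes, zero at the start; "torque": the same for the moment, N m; "grip_width": opening from 0.0 (shut) to 1.0 (fully open).
Only numpy, scipy, OpenCV 4.12 (cv2) and the standard library are available. Lean on these libraries where they do the work, as an engineer would, in place of code of your own. Each camera call takes 0.05 s, during which the arm holds its last target. There are 200 camera calls.

## Working session

There is one attempt and no reset: what is moved stays moved. The work goes in short steps, Python scripts to look and compute and a tool call to move; the robot and the scene stay as the last step left them, time stands still between calls to the robot, and variables do not carry over. Pictures are saved under pics/ and viewed, on a budget of 10 in all, crops included, one or two more only if the job needs it, and the job is handed in when it is done.

Besides the shell and the picture viewer there is one more tool, called after ">>>" in YAML: its name, and indented under it one key for each argument. step_arm: Moves the arm, as the interface text tells. Its arguments: {"type":"object","properties":{"increments":{"type":"array"},"force":{"type":"number"}},"required":["increments"]}

```bash
mkdir -p pics; ls; cat > h.py <<'E'
import numpy as np, cv2, sys
from bench import get_state, imaging, workorder, ctrl
from scipy.spatial.transform import Rotation as R
def P(n):
    c=imaging.camera_params(n); return np.array(c["intrinsics"]),np.array(c["camera_from_world"])
def ray(K,T,uv):
    d=np.linalg.inv(K)@[uv[0],uv[1],1]; return -T[:3,:3].T@T[:3,3], T[:3,:3].T@d
def atz(cam,uv,z):
    o,d=ray(*cam,uv); return o+d*(z-o[2])/d[2]
def proj(cam,p):
    K,T=cam; q=K@(T[:3,:3]@np.asarray(p,float)+T[:3,3]); return q[:2]/q[2]
def tri(cams,uvs):
    A=np.zeros((3,3));b=np.zeros(3);
    for c,u in zip(cams,uvs):
        o,d=ray(*c,u); d/=np.linalg.norm(d); M=np.eye(3)-np.outer(d,d); A+=M;b+=M@o
    return np.linalg.solve(A,b)
E
python3 - <<'E'
from h import *
s=get_state(); print({k:np.round(v,3) for k,v in s.items()}, ctrl.hold_point_z)
for n in("scene","top"):
    im=imaging.get_image(n); cv2.imwrite(f"pics/{n}0.png",im); cv2.imwrite(f"pics/{n}0v.png",cv2.resize(im,(800,600),interpolation=cv2.INTER_CUBIC))
    K,T=P(n); print(n,K.round(1).tolist(),(-T[:3,:3].T@T[:3,3]).round(3)); print(T[:3,:3].round(2).tolist())
E
```

```text
pics
{'time': np.float64(0.0), 'joint_positions': array([-1.138,  0.322, -0.07 ,  1.452,  0.023,  1.371, -0.057]), 'qd': array([-0.   ,  0.001,  0.   , -0.001, -0.   , -0.002, -0.   ]), 'joint_torque': array([-1.0000e-03, -4.9129e+01, -4.0500e-01, -3.1253e+01, -6.4000e-02,
        4.4000e-02,  0.0000e+00]), 'position': array([0.264, 0.594, 0.404]), 'tool_rot': array([-6.530e-01, -3.073e+00,  3.000e-03]), 'ft_force': array([-0.623,  0.151,  0.409]), 'torque': array([-0.001,  0.023,  0.008]), 'grip_width': np.float64(0.996)} 0.1635
scene [[487.0, 0.0, 257.1], [0.0, 487.0, 188.7], [0.0, 0.0, 1.0]] [ 1.076 -0.403  1.076]
[[0.64, 0.77, -0.01], [0.6, -0.51, -0.61], [-0.48, 0.38, -0.79]]
top [[393.9, 0.0, 259.0], [0.0, 393.9, 184.5], [0.0, 0.0, 1.0]] [0.347 0.027 1.151]
[[-0.0, -1.0, -0.03], [-0.99, 0.01, -0.13], [0.13, 0.03, -0.99]]
```

View pics/scene0v.png

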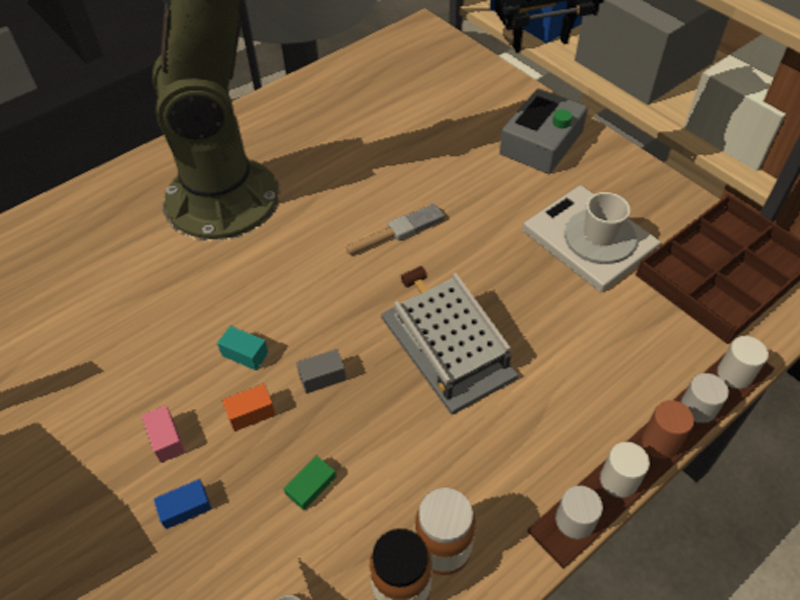

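View pics/top0v.png

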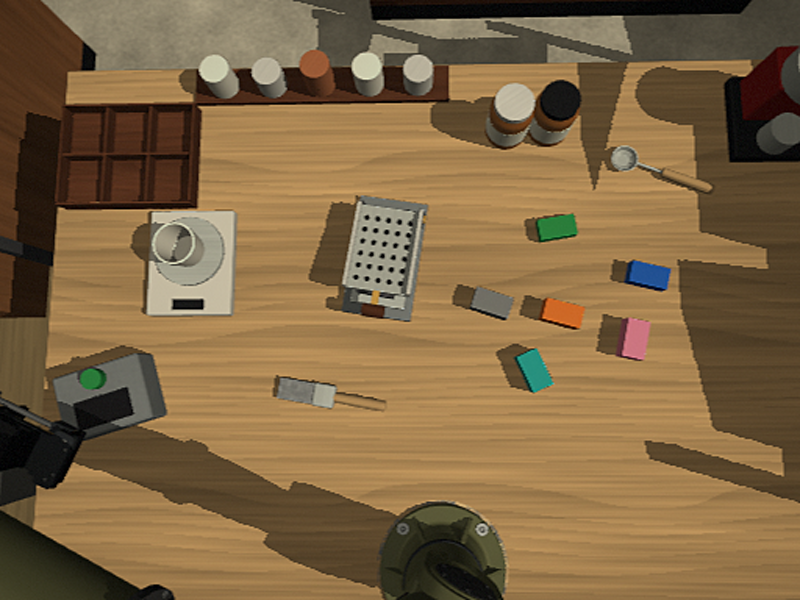

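The overview shows the deck with its handle towards the robot, at about (373,310) in the top view. Orange is at (562,312) top and (249,406) scene. I'll enlarge both.

```bash
python3 - <<'E'
from h import *
def crop(n,x,y,w,h,s=5):
    im=cv2.imread(f"pics/{n}0.png")[y:y+h,x:x+w]; im=cv2.resize(im,None,fx=s,fy=s,interpolation=cv2.INTER_CUBIC)
    for k in range(0,w,10): cv2.putText(im,str(x+k),(k*s,8),0,.3,(0,255,255),1); cv2.line(im,(k*s,10),(k*s,14),(0,255,255),1)
    for k in range(0,h,10): cv2.putText(im,str(y+k),(0,k*s+4),0,.3,(0,255,255),1)
    return im
a=crop("top",214,120,64,90);b=crop("scene",240,165,96,100)
c=np.zeros((600,800,3),np.uint8)
c[:450,:320]=a; c[:500,320:800]=b
c[450:600,0:160]=crop("top",342,185,32,30); c[500:600,320:]=0
cv2.imwrite("pics/c1.png",c)
# orange centroid/top-face segmentation
for n in("top","scene"):
    im=cv2.imread(f"pics/{n}0.png"); h=cv2.cvtColor(im,cv2.COLOR_BGR2HSV)
    for nm,lo,hi,vm in(("orange",5,14,215),("blue",108,125,0),("green",50,75,0)):
        m=cv2.inRange(h,(lo,170,90),(hi,255,255)); 
        k,l,st,ce=cv2.connectedComponentsWithStats(m)
        print(n,nm,[(st[i].tolist(),ce[i].round(1).tolist()) for i in range(1,k) if st[i][4]>60])
E
```

```text
top orange [([346, 190, 28, 20, 355], [360.0, 199.8])]
top blue []
top green [([344, 137, 25, 13, 77], [358.9, 141.2])]
scene orange [([142, 246, 32, 24, 421], [157.8, 257.0]), ([266, 333, 29, 20, 134], [277.8, 346.6]), ([237, 359, 28, 22, 158], [247.7, 374.2])]
scene blue [([99, 308, 34, 26, 462], [115.3, 320.1])]
scene green []
```

View pics/c1.png

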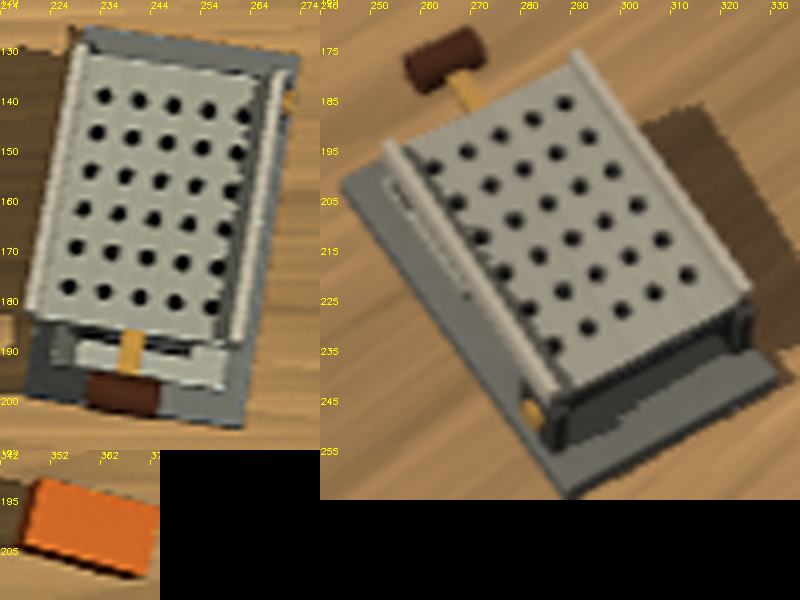

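Top view: the base corners are at (219,199), (262,205), (274,131) and (232,125), and the handle centre is at (239,199). Scene view: the corners are at (290,263), (332,240) and (244,202), and the handle is at (265,177). Next I'll fit the stand pose from both views.

```bash
cat >> h.py <<'E'
def handle(a,st):
    x,y,w=st; X=-.19*np.cos(a)+.016*np.sin(a); return np.array([x+X*np.cos(w),y+X*np.sin(w),.035+.19*np.sin(a)+.016*np.cos(a)])
E
python3 - <<'E'
from h import *
from scipy.optimize import least_squares
t,s=P("top"),P("scene")
def w(st,p): c,q=np.cos(st[2]),np.sin(st[2]); return np.array([st[0]+c*p[0]-q*p[1],st[1]+q*p[0]+c*p[1],p[2]])
obs=[(t,(-.19,.065,.015),(219,199)),(t,(-.19,-.065,.015),(262,205)),(t,(.035,-.065,.015),(274,131)),(t,(.035,.065,.015),(231,125)),
(s,(.035,-.065,.015),(290,262.5)),(s,(.035,.065,.015),(332,240)),(s,(-.19,-.065,.015),(244,201.6)),
(t,(-.1859,0,.0774),(238.8,199)),(s,(-.1859,0,.0774),(265,177))]
f=lambda st:np.concatenate([proj(c,w(st,p))-u for c,p,u in obs])
r=least_squares(f,[.5,.05,-.1],loss='soft_l1');print(r.x.round(4));print(f(r.x).reshape(-1,2).round(1).tolist())
print("handle tri",tri([t,s],[(238.8,199),(265,177)]).round(4),"model",handle(.14,r.x).round(4))
# orange: fit box by rendered silhouette
def box(x,y,yaw,h):
    c,q=np.cos(yaw),np.sin(yaw)
    return [(x+c*a*.02-q*b*.035,y+q*a*.02+c*b*.035,z) for z in(0,h) for a in(-1,1) for b in(-1,1)]
ms={}
for n in("top","scene"):
    im=cv2.imread(f"pics/{n}0.png"); hh=cv2.cvtColor(im,cv2.COLOR_BGR2HSV)
    m=cv2.inRange(hh,(2,190,40),(14,255,255)); k,l,sts,ce=cv2.connectedComponentsWithStats(m)
    c0=(360,200) if n=="top" else (158,260)
    i=min(range(1,k),key=lambda i:np.hypot(*(ce[i]-c0))+ (1e3 if sts[i][4]<100 else 0)); mm=(l==i); ms[n]=mm; print(n,sts[i],ce[i].round(1))
def cost(v):
    e=0
    for n,c in(("top",t),("scene",s)):
        p=np.array([proj(c,q) for q in box(*v)]); hull=cv2.convexHull((p*16*1).astype(np.int32))
        B=np.zeros((384*1,512*1),np.uint8); cv2.fillConvexPoly(B,hull,255,cv2.LINE_AA,4); e+=np.abs(B/255.-ms[n]).sum()
    return e
from scipy.optimize import differential_evolution as D
c=atz(t,(360,200),.04); print(c)
g=D(cost,[(c[0]-.03,c[0]+.03),(c[1]-.03,c[1]+.03),(-.8,.8),(.02,.06)],seed=1,maxiter=150,popsize=12); print(g.x.round(4),g.fun)
E
```

```text
[ 0.6359  0.0918 -0.1482]
[[-1.0, -0.5], [0.2, -0.1], [-0.7, -1.1], [-1.0, -1.0], [-1.4, 0.5], [-0.7, -0.6], [-1.3, -1.1], [-0.4, -0.8], [-1.1, 0.1]]
handle tri [0.4514 0.1205 0.0756] model [0.4521 0.1193 0.0774]
top [345 191  29  20 385] [359.1 200.1]
scene [143 247  33  28 582] [159.  260.4]
[ 0.44916663 -0.21979079  0.04      ]
[ 0.448  -0.2203 -0.2446  0.0276] 166.1529411764706
```

```bash
cat >> h.py <<'E'
ST=(.6359,.0918,-.1482)
def go(p,yawy,grasp=True):
    """tool-frame shift to put grasp point at p with tool y at world heading yawy (mod pi)"""
    s=get_state(); M=R.from_rotvec(s["tool_rot"]).as_matrix(); p=np.array(p,float)
    g=np.array(s["position"])+(M[:,2]*ctrl.hold_point_z if grasp else 0)
    h=np.arctan2(M[1,1],M[0,1]); d=-(yawy-h); d=(d+np.pi/2)%np.pi-np.pi/2
    print("t",round(float(s["time"]),2),"g",g.round(4),"tilt",M[:,2].round(3),"shift",(M.T@(p-g)).round(4),"spin",round(float(np.degrees(d)),1),"j7",round(float(s["joint_positions"][6]),2),"F",np.round(s["ft_force"],1),"w",round(float(s["grip_width"]),3))
E
python3 - <<'E'
from h import *
go([.4515,.120,.19],np.pi/2+ST[2]); go([.4515,.120,.0765],np.pi/2+ST[2])
E
```

```text
t 0.1 g [0.2642 0.5934 0.2403] tilt [-0.001 -0.002 -1.   ] shift [-0.3636 -0.3562  0.0509] spin -15.5 j7 -0.06 F [ 0.7 -0.5 -0.8] w 0.999
t 0.1 g [0.2642 0.5934 0.2403] tilt [-0.001 -0.002 -1.   ] shift [-0.3636 -0.356   0.1644] spin -15.5 j7 -0.06 F [ 0.7 -0.5 -0.8] w 0.999
```

>>> step_arm:
  increments:
    - {"tx": -0.1818, "ty": -0.178, "tz": 0.0, "spin": -7}
    - {"tx": -0.1818, "ty": -0.178, "tz": 0.0, "spin": -7}
    - {"tx": -0.1818, "ty": -0.178, "tz": 0.0, "spin": -7}
    - {"tx": -0.1818, "ty": -0.178, "tz": 0.0, "spin": -7}
    - {"tx": -0.1818, "ty": -0.178, "tz": 0.0, "spin": -7}
    - {"tx": -0.1818, "ty": -0.178, "tz": 0.0, "spin": -7}
    - {"tx": -0.1818, "ty": -0.178, "tz": 0.0, "spin": -7}
    - {"tx": -0.1818, "ty": -0.178, "tz": 0.0, "spin": -7}

```text
invalid input at $.increments[0]: expected keys claw, tx, ty, tz, spin
```

```bash
python3 - <<'E'
from h import *
go([.4515,.120,.19],np.pi/2+ST[2])
E
```

```text
t 0.1 g [0.2642 0.5934 0.2403] tilt [-0.001 -0.002 -1.   ] shift [-0.3636 -0.3562  0.0509] spin -15.5 j7 -0.06 F [ 0.7 -0.5 -0.8] w 0.999
```

>>> step_arm:
  increments:
    - {"claw": 1, "tx": -0.182, "ty": -0.178, "tz": 0.0, "spin": -7}
    - {"claw": 1, "tx": -0.182, "ty": -0.178, "tz": 0.0, "spin": -7}
    - {"claw": 1, "tx": -0.182, "ty": -0.178, "tz": 0.0, "spin": -7}
    - {"claw": 1, "tx": -0.182, "ty": -0.178, "tz": 0.0, "spin": -7}
    - {"claw": 1, "tx": -0.182, "ty": -0.178, "tz": 0.0, "spin": -7}
    - {"claw": 1, "tx": -0.182, "ty": -0.178, "tz": 0.0, "spin": -7}
    - {"claw": 1, "tx": -0.182, "ty": -0.178, "tz": 0.0, "spin": -7}
    - {"claw": 1, "tx": -0.182, "ty": -0.178, "tz": 0.0, "spin": -7}

```text
time: 0.77
position: [0.36, 0.3541, 0.4049]
tool_rot: [0.474, 3.105, -0.0]
ft_force: [-0.3, 1.0, 0.5]
grip_width: 0.997
```

```bash
python3 - <<'E'
from h import *
go([.4515,.120,.19],np.pi/2+ST[2])
E
```

```text
t 0.77 g [0.36   0.354  0.2414] tilt [ 0. -0. -1.] shift [-0.1571 -0.1961  0.0515] spin -8.9 j7 0.44 F [-0.3  1.   0.5] w 0.997
```

>>> step_arm:
  increments:
    - {"claw": 1, "tx": -0.157, "ty": -0.196, "tz": 0.051, "spin": -8.5}
    - {"claw": 1, "tx": -0.157, "ty": -0.196, "tz": 0.051, "spin": -8.5}
    - {"claw": 1, "tx": -0.157, "ty": -0.196, "tz": 0.051, "spin": -8.5}
    - {"claw": 1, "tx": -0.157, "ty": -0.196, "tz": 0.051, "spin": -8.5}
    - {"claw": 1, "tx": -0.157, "ty": -0.196, "tz": 0.051, "spin": -8.5}
    - {"claw": 1, "tx": -0.157, "ty": -0.196, "tz": 0.051, "spin": -8.5}
    - {"claw": 1, "tx": -0.157, "ty": -0.196, "tz": 0.051, "spin": -8.5}
    - {"claw": 1, "tx": -0.157, "ty": -0.196, "tz": 0.051, "spin": -8.5}

```text
time: 1.43
position: [0.4519, 0.1218, 0.3529]
tool_rot: [-0.24, -3.131, 0.002]
ft_force: [0.1, 0.8, -0.4]
grip_width: 0.998
```

```bash
python3 - <<'E'
from h import *
go([.4515,.120,.0765],np.pi/2+ST[2])
cam=P("wrist"); im=imaging.get_image("wrist"); cv2.imwrite("pics/w1.png",im); np.savez("w1.npz",K=cam[0],T=cam[1])
print(proj(cam,[.4515,.12,.0765]), (-cam[1][:3,:3].T@cam[1][:3,3]).round(3))
E
```

```text
t 1.43 g [0.4517 0.1216 0.1894] tilt [-0.001 -0.001 -1.   ] shift [-0.0002 -0.0014  0.1129] spin -0.3 j7 1.09 F [ 0.1  0.8 -0.4] w 0.998
[255.39559575 192.24130243] [0.376 0.134 0.333]
```

View pics/w1.png

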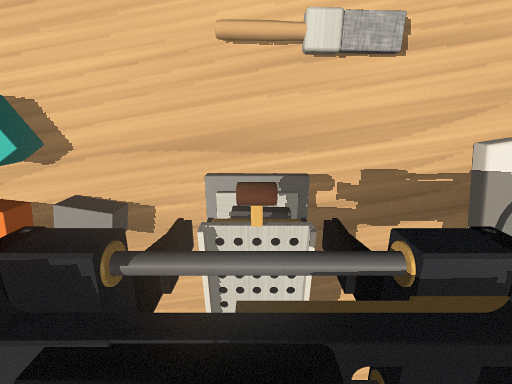

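Handle centre in the wrist view is at (257,194), 2 px from the prediction, and the jaws are square to it. Going down to grip.

>>> step_arm:
  increments:
    - {"claw": 1, "tx": 0, "ty": -0.001, "tz": 0.04, "spin": 0}
    - {"claw": 1, "tx": 0, "ty": -0.001, "tz": 0.075, "spin": 0}
    - {"claw": 1, "tx": 0, "ty": -0.001, "tz": 0.1, "spin": 0}
    - {"claw": 1, "tx": 0, "ty": -0.001, "tz": 0.113, "spin": 0}
    - {"claw": 1, "tx": 0, "ty": -0.001, "tz": 0.113, "spin": 0}
    - {"claw": 0.4, "tx": 0, "ty": -0.001, "tz": 0.113, "spin": 0}
    - {"claw": 0.4, "tx": 0, "ty": -0.001, "tz": 0.113, "spin": 0}
    - {"claw": 0.4, "tx": 0, "ty": -0.001, "tz": 0.113, "spin": 0}
  force: 20

```text
time: 2.15
position: [0.4516, 0.124, 0.2423]
tool_rot: [0.23, 3.131, 0.003]
ft_force: [0.4, -0.0, -0.2]
grip_width: 0.85
```

>>> step_arm:
  increments:
    - {"claw": 0.3, "tx": 0, "ty": 0, "tz": 0, "spin": 0}
    - {"claw": 0.3, "tx": 0, "ty": 0, "tz": 0, "spin": 0}
    - {"claw": 0.3, "tx": 0, "ty": 0, "tz": 0, "spin": 0}
    - {"claw": 0.3, "tx": 0, "ty": 0, "tz": 0, "spin": 0}
  force: 20

```text
time: 2.48
position: [0.4511, 0.1229, 0.2412]
tool_rot: [0.233, 3.132, 0.001]
ft_force: [0.5, 0.2, -0.5]
grip_width: 0.557
```

```bash
python3 - <<'E'
from h import *
for a in (.14,.3,.5,.7,.9,1.1,1.3,1.45,1.55,1.6,1.65):
    h=handle(a,ST)-handle(.14,ST); c,s=np.cos(ST[2]),np.sin(ST[2]); print(a,"along stand x",round(h[0]*c+h[1]*s,4),"up",h[2].round(4))
go(handle(.14,ST),np.pi/2+ST[2])
E
```

```text
0.14 along stand x 0.0 up 0.0
0.3 along stand x 0.0091 up 0.0291
0.5 along stand x 0.0268 up 0.0628
0.7 along stand x 0.0509 up 0.0923
0.9 along stand x 0.0803 up 0.1164
1.1 along stand x 0.114 up 0.1342
1.3 along stand x 0.1505 up 0.145
1.45 along stand x 0.1789 up 0.1482
1.55 along stand x 0.198 up 0.1479
1.6 along stand x 0.2074 up 0.1471
1.65 along stand x 0.2169 up 0.1458
t 2.48 g [0.4512 0.1229 0.0777] tilt [ 0.001  0.    -1.   ] shift [-0.0014 -0.0035  0.0003] spin -0.0 j7 1.13 F [ 0.5  0.2 -0.5] w 0.557
```

>>> step_arm:
  increments:
    - {"claw": 0.5, "tx": -0.001, "ty": -0.003, "tz": 0, "spin": 0}
    - {"claw": 0.3, "tx": -0.001, "ty": -0.003, "tz": 0, "spin": 0}
    - {"claw": 0.3, "tx": -0.001, "ty": -0.003, "tz": 0, "spin": 0}
    - {"claw": 0.3, "tx": -0.001, "ty": -0.003, "tz": 0, "spin": 0}
    - {"claw": 0.3, "tx": -0.001, "ty": -0.003, "tz": 0, "spin": 0}
    - {"claw": 0.3, "tx": -0.001, "ty": -0.003, "tz": 0, "spin": 0}
  force: 20

```text
time: 2.98
position: [0.4517, 0.1202, 0.2409]
tool_rot: [0.233, 3.132, 0.001]
ft_force: [2.1, 3.7, -2.2]
grip_width: 0.459
```

```bash
python3 - <<'E'
from h import *
go(handle(.14,ST),np.pi/2+ST[2])
E
```

```text
t 2.98 g [0.4518 0.1204 0.0774] tilt [ 0.001  0.001 -1.   ] shift [-0.0003 -0.0011 -0.    ] spin -0.0 j7 1.14 F [ 2.1  3.7 -2.2] w 0.459
```

>>> step_arm:
  increments:
    - {"claw": 0.3, "tx": -0.004, "ty": -0.001, "tz": -0.015, "spin": 0}
    - {"claw": 0.3, "tx": -0.009, "ty": -0.001, "tz": -0.029, "spin": 0}
    - {"claw": 0.3, "tx": -0.018, "ty": -0.001, "tz": -0.047, "spin": 0}
    - {"claw": 0.3, "tx": -0.027, "ty": -0.001, "tz": -0.063, "spin": 0}
    - {"claw": 0.3, "tx": -0.038, "ty": -0.001, "tz": -0.078, "spin": 0}
    - {"claw": 0.3, "tx": -0.051, "ty": -0.001, "tz": -0.092, "spin": 0}
    - {"claw": 0.3, "tx": -0.051, "ty": -0.001, "tz": -0.092, "spin": 0}
    - {"claw": 0.3, "tx": -0.051, "ty": -0.001, "tz": -0.092, "spin": 0}

```text
time: 3.65
position: [0.5015, 0.1123, 0.3337]
tool_rot: [-0.231, -3.131, -0.003]
ft_force: [-3.5, 4.4, 2.7]
grip_width: 0.456
```

```bash
python3 - <<'E'
from h import *
go(handle(.7,ST),np.pi/2+ST[2])
E
```

```text
t 3.65 g [0.5012 0.1127 0.1702] tilt [-0.002  0.002 -1.   ] shift [-0.0013 -0.0007  0.0006] spin 0.0 j7 1.18 F [-3.5  4.4  2.7] w 0.456
```

>>> step_arm:
  increments:
    - {"claw": 0.3, "tx": -0.014, "ty": -0.001, "tz": -0.013, "spin": 0}
    - {"claw": 0.3, "tx": -0.029, "ty": -0.001, "tz": -0.024, "spin": 0}
    - {"claw": 0.3, "tx": -0.046, "ty": -0.001, "tz": -0.034, "spin": 0}
    - {"claw": 0.3, "tx": -0.063, "ty": -0.001, "tz": -0.042, "spin": 0}
    - {"claw": 0.3, "tx": -0.081, "ty": -0.001, "tz": -0.048, "spin": 0}
    - {"claw": 0.3, "tx": -0.1, "ty": -0.001, "tz": -0.053, "spin": 0}
    - {"claw": 0.3, "tx": -0.114, "ty": -0.001, "tz": -0.055, "spin": 0}
    - {"claw": 0.3, "tx": -0.128, "ty": -0.001, "tz": -0.056, "spin": 0}

```text
time: 4.32
position: [0.6288, 0.0926, 0.3896]
tool_rot: [-0.23, -3.132, -0.003]
ft_force: [-1.3, 4.2, 2.7]
grip_width: 0.457
```

>>> step_arm:
  increments:
    - {"claw": 0.3, "tx": -0.01, "ty": 0, "tz": 0, "spin": 0}
    - {"claw": 0.3, "tx": -0.019, "ty": 0, "tz": 0, "spin": 0}
    - {"claw": 0.3, "tx": -0.028, "ty": 0, "tz": 0.001, "spin": 0}
    - {"claw": 0.3, "tx": -0.035, "ty": 0, "tz": 0.002, "spin": 0}
    - {"claw": 0.3, "tx": -0.035, "ty": 0, "tz": 0.002, "spin": 0}
    - {"claw": 0.3, "tx": -0.035, "ty": 0, "tz": 0.002, "spin": 0}

```text
time: 4.82
position: [0.6636, 0.0872, 0.3872]
tool_rot: [0.231, 3.131, 0.003]
ft_force: [2.0, 5.4, 2.4]
grip_width: 0.456
```

```bash
python3 - <<'E'
from h import *
go(handle(1.63,ST),np.pi/2+ST[2])
E
```

```text
t 4.82 g [0.664  0.0874 0.2237] tilt [ 0.002  0.002 -1.   ] shift [ 0.0012  0.0002 -0.    ] spin 0.0 j7 1.36 F [2.  5.4 2.4] w 0.456
```

>>> step_arm:
  increments:
    - {"claw": 0.6, "tx": 0, "ty": 0, "tz": 0, "spin": 0}
    - {"claw": 0.7, "tx": 0, "ty": 0, "tz": 0, "spin": 0}
    - {"claw": 0.8, "tx": 0, "ty": 0, "tz": 0, "spin": 0}
    - {"claw": 0.8, "tx": 0, "ty": 0, "tz": 0, "spin": 0}
    - {"claw": 0.8, "tx": 0, "ty": 0, "tz": -0.01, "spin": 0}
    - {"claw": 0.8, "tx": 0, "ty": 0, "tz": -0.03, "spin": 0}
    - {"claw": 0.8, "tx": 0, "ty": 0, "tz": -0.05, "spin": 0}
    - {"claw": 0.8, "tx": 0, "ty": 0, "tz": -0.06, "spin": 0}

```text
time: 5.48
position: [0.6631, 0.0855, 0.4501]
tool_rot: [0.233, 3.13, 0.001]
ft_force: [1.2, -0.4, 0.7]
grip_width: 0.801
```

>>> step_arm:
  increments:
    - {"claw": 1, "tx": 0.04, "ty": 0, "tz": -0.005, "spin": 0}
    - {"claw": 1, "tx": 0.08, "ty": 0, "tz": -0.005, "spin": 0}
    - {"claw": 1, "tx": 0.12, "ty": 0, "tz": 0, "spin": 0}
    - {"claw": 1, "tx": 0.15, "ty": 0, "tz": 0, "spin": 0}
    - {"claw": 1, "tx": 0.15, "ty": 0, "tz": 0, "spin": 0}
    - {"claw": 1, "tx": 0.15, "ty": 0, "tz": 0, "spin": 0}

```text
time: 5.98
position: [0.5134, 0.1084, 0.4476]
tool_rot: [0.23, 3.132, 0.002]
ft_force: [0.0, -0.1, -0.2]
grip_width: 0.99
```

```bash
python3 - <<'E'
from h import *
c,s=np.cos(ST[2]),np.sin(ST[2])
go(handle(1.63,ST),np.pi/2+ST[2])
D=np.array([ST[0]-.135*c,ST[1]-.135*s,.045])
for n in("wrist","top","scene"):
    cam=P(n); im=imaging.get_image(n); cv2.imwrite(f"pics/{n}2.png",im); np.savez(f"{n}2.npz",K=cam[0],T=cam[1])
    print(n,"dark pred px",proj(cam,D))
def cr(n,x,y,w,h,k): return cv2.resize(cv2.imread(f"pics/{n}2.png")[y:y+h,x:x+w],None,fx=k,fy=k,interpolation=cv2.INTER_CUBIC)
o=np.zeros((600,800,3),np.uint8)
o[:384,:512]=cr("wrist",0,0,512,384,1)
o[:, 512:]=0
u,v=proj(P("top"),D).astype(int); o[0:300,512:800]=cr("top",u-36,v-37,72,75,4)[:300]; print("top org",u-36,v-37)
u,v=proj(P("scene"),D).astype(int); o[300:600,512:800]=cr("scene",u-36,v-37,72,75,4); print("scene org",u-36,v-37)
cv2.imwrite("pics/c2.png",o)
E
```

```text
t 5.98 g [0.5136 0.1086 0.2841] tilt [ 0.001  0.001 -1.   ] shift [-0.1506  0.0011  0.0605] spin 0.1 j7 1.18 F [ 0.  -0.1 -0.2] w 0.99
wrist dark pred px [257.77685681 159.27888662]
top dark pred px [242.13214828 181.66375664]
scene dark pred px [274.03997815 197.59019316]
top org 206 144
scene org 238 160
```

View pics/c2.png

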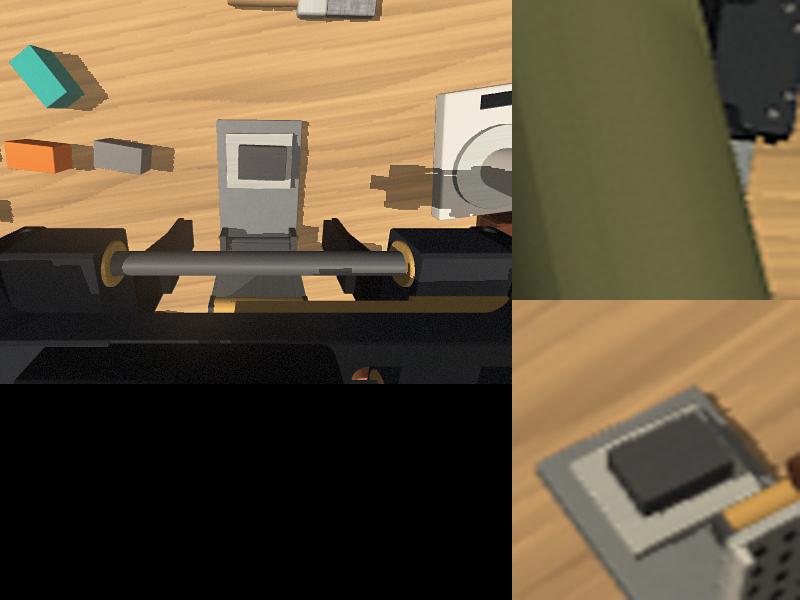

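The deck stays up. The dark block is at about (264,162) in the wrist view and (273,197) in the scene view. Enlarging its corners and orange's.

```bash
python3 - <<'E'
from h import *
def cr(n,x,y,w,h,k):
    im=cv2.resize(cv2.imread(f"pics/{n}2.png")[y:y+h,x:x+w],None,fx=k,fy=k,interpolation=cv2.INTER_CUBIC)
    for i in range(0,w,10): cv2.putText(im,str(x+i),(i*k,8),0,.3,(0,0,255),1); cv2.line(im,(i*k,10),(i*k,13),(0,0,255),1)
    for i in range(0,h,10): cv2.putText(im,str(y+i),(0,i*k+4),0,.3,(0,0,255),1)
    return im
o=np.zeros((600,800,3),np.uint8)
o[:300,:400]=cr("wrist",220,128,80,60,5); o[:300,400:800]=cr("wrist",0,130,80,60,5)
o[300:600,:400]=cr("scene",240,170,80,60,5); o[300:600,400:800]=cr("scene",125,230,80,60,5)
cv2.imwrite("pics/c3.png",o)
E
```

```text
(no output)
```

View pics/c3.png

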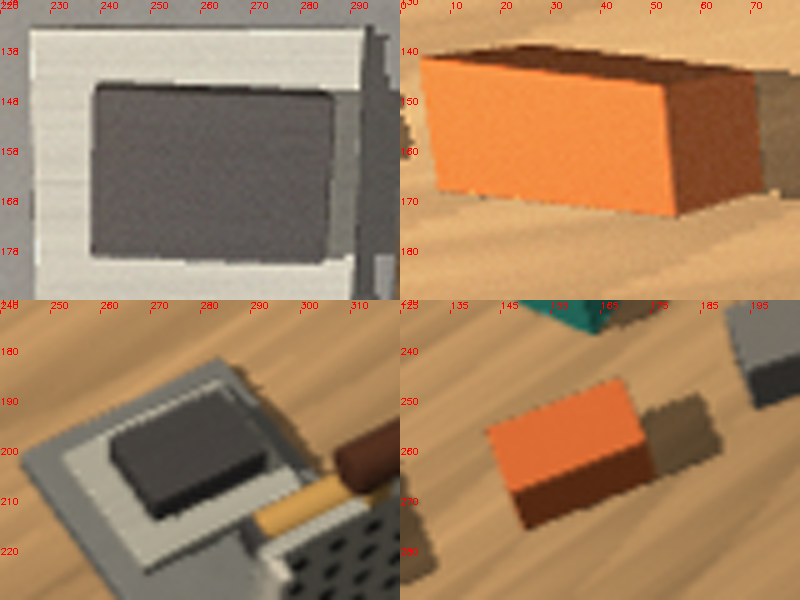

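```bash
python3 - <<'E'
from h import *
from scipy.optimize import least_squares
L=lambda n:(lambda d:(d["K"],d["T"]))(np.load(n+"2.npz"))
w,s=L("wrist"),L("scene")
d=-0.4
dat={"dark":(.05,[(239,146.2),(286.6,147.4),(285.2,180.4),(238.4,179.2)],[(262,198.4),(283.6,188),(293.4,200),(271.4,207.4)]),
"orange":(.04,[(4,141.4),(53,147.4),(55.4,173.4),(8,168)],[(142.4,256),(169,245.6),(174,258),(147.4,268.4)])}
for n,(sx,a,b) in dat.items():
    T=np.array([tri([w,s],[np.add(p,d),np.add(q,d)]) for p,q in zip(a,b)]); print(n,"tri",T.round(4).tolist(),"mean",T.mean(0).round(4))
    def f(v,ret=False):
        c,q=np.cos(v[2]),np.sin(v[2]); pts=[(v[0]+c*i*sx/2-q*j*.035,v[1]+q*i*sx/2+c*j*.035,v[3]) for i,j in((-1,-1),(-1,1),(1,1),(1,-1))]
        return np.concatenate([proj(w,p)-np.add(u,d) for p,u in zip(pts,a)]+[proj(s,p)-np.add(u,d) for p,u in zip(pts,b)])
    m=T.mean(0); r=least_squares(f,[m[0],m[1],0,m[2]],loss='soft_l1'); print(n,"fit x y yaw ztop",r.x.round(4),"res",f(r.x).reshape(-1,2).round(1).tolist())
    c,q=np.cos(ST[2]),np.sin(ST[2]); e=r.x[:2]-ST[:2]; print("in stand",(c*e[0]+q*e[1]).round(4),(-q*e[0]+c*e[1]).round(4),(r.x[2]-ST[2]).round(3))
    go([r.x[0],r.x[1],r.x[3]-.02+.006],r.x[2])
E
```

```text
dark tri [[0.4798, 0.0873, 0.0412], [0.4911, 0.1547, 0.0413], [0.539, 0.1467, 0.0436], [0.5252, 0.0803, 0.0549]] mean [0.5088 0.1172 0.0453]
dark fit x y yaw ztop [ 0.5094  0.1169 -0.1692  0.0425] res [[-0.5, -0.3], [0.5, -0.4], [0.1, 0.2], [0.1, 0.4], [-0.6, -0.4], [0.3, -0.6], [0.5, 0.3], [-0.3, 4.0]]
in stand -0.1288 0.0061 -0.021
t 6.13 g [0.5157 0.1077 0.2836] tilt [ 0.001 -0.    -1.   ] shift [0.0079 0.0082 0.2552] spin -88.9 j7 1.18 F [-0.1  0.1 -0.2] w 0.997
orange tri [[0.4239, -0.2475, 0.039], [0.4419, -0.1811, 0.0392], [0.4794, -0.1912, 0.0395], [0.4618, -0.2564, 0.0403]] mean [ 0.4518 -0.219   0.0395]
orange fit x y yaw ztop [ 0.4518 -0.2192 -0.2641  0.0393] res [[-0.3, -0.2], [0.2, -0.4], [0.5, 0.3], [-0.2, 0.3], [-0.4, -0.2], [0.3, -0.3], [0.5, 0.2], [-0.7, 0.6]]
in stand -0.1362 -0.3348 -0.116
t 6.13 g [0.5157 0.1077 0.2836] tilt [ 0.001 -0.    -1.   ] shift [ 0.0149 -0.3327  0.2583] spin -83.4 j7 1.18 F [-0.1  0.1 -0.2] w 0.997
```

Both fits are good: sub-pixel residuals, except one dark corner, which the soft loss downweighted. Moving over orange with the jaws across its short side.

>>> step_arm:
  increments:
    - {"claw": 0.8, "tx": 0.002, "ty": -0.04, "tz": 0, "spin": 7}
    - {"claw": 0.8, "tx": 0.004, "ty": -0.08, "tz": 0, "spin": 14}
    - {"claw": 0.8, "tx": 0.006, "ty": -0.12, "tz": 0, "spin": 21}
    - {"claw": 0.8, "tx": 0.008, "ty": -0.16, "tz": 0.02, "spin": 28}
    - {"claw": 0.8, "tx": 0.01, "ty": -0.19, "tz": 0.04, "spin": 35}
    - {"claw": 0.8, "tx": 0.012, "ty": -0.22, "tz": 0.06, "spin": 42}
    - {"claw": 0.8, "tx": 0.014, "ty": -0.25, "tz": 0.08, "spin": 49}
    - {"claw": 0.8, "tx": 0.015, "ty": -0.28, "tz": 0.1, "spin": 56}

```text
time: 6.8
position: [0.4583, -0.1689, 0.3462]
tool_rot: [1.686, 2.649, -0.001]
ft_force: [0.2, -0.9, 0.2]
grip_width: 0.8
```

```bash
python3 - <<'E'
from h import *
go([.4518,-.2192,.12],-.264)
E
```

```text
t 6.8 g [ 0.4584 -0.1691  0.1827] tilt [ 0.001 -0.001 -1.   ] shift [-0.0425 -0.0272  0.0627] spin 40.2 j7 0.74 F [ 0.2 -0.9  0.2] w 0.8
```

>>> step_arm:
  increments:
    - {"claw": 0.8, "tx": -0.03, "ty": -0.02, "tz": 0.02, "spin": 7}
    - {"claw": 0.8, "tx": -0.042, "ty": -0.027, "tz": 0.04, "spin": 14}
    - {"claw": 0.8, "tx": -0.0425, "ty": -0.027, "tz": 0.06, "spin": 21}
    - {"claw": 0.8, "tx": -0.0425, "ty": -0.027, "tz": 0.0627, "spin": 28}
    - {"claw": 0.8, "tx": -0.0425, "ty": -0.027, "tz": 0.0627, "spin": 35}
    - {"claw": 0.8, "tx": -0.0425, "ty": -0.027, "tz": 0.0627, "spin": 40.2}
    - {"claw": 0.8, "tx": -0.0425, "ty": -0.027, "tz": 0.0627, "spin": 40.2}
    - {"claw": 0.8, "tx": -0.0425, "ty": -0.027, "tz": 0.0627, "spin": 40.2}

```text
time: 7.47
position: [0.4527, -0.2172, 0.284]
tool_rot: [2.485, 1.921, -0.002]
ft_force: [0.3, -0.3, 0.5]
grip_width: 0.801
```

```bash
python3 - <<'E'
from h import *
go([.4518,-.2192,.026],-.264)
E
```

```text
t 7.47 g [ 0.4527 -0.2175  0.1205] tilt [-0.    -0.001 -1.   ] shift [-0.0018 -0.0004  0.0945] spin 0.5 j7 0.22 F [ 0.3 -0.3  0.5] w 0.801
```

>>> step_arm:
  increments:
    - {"claw": 0.8, "tx": -0.002, "ty": 0, "tz": 0.035, "spin": 0.5}
    - {"claw": 0.8, "tx": -0.002, "ty": 0, "tz": 0.065, "spin": 0.5}
    - {"claw": 0.8, "tx": -0.002, "ty": 0, "tz": 0.085, "spin": 0.5}
    - {"claw": 0.8, "tx": -0.002, "ty": 0, "tz": 0.0945, "spin": 0.5}
    - {"claw": 0.8, "tx": -0.002, "ty": 0, "tz": 0.0945, "spin": 0.5}
    - {"claw": 0.6, "tx": -0.002, "ty": 0, "tz": 0.0945, "spin": 0.5}
    - {"claw": 0.3, "tx": -0.002, "ty": 0, "tz": 0.0945, "spin": 0.5}
    - {"claw": 0.3, "tx": -0.002, "ty": 0, "tz": 0.0945, "spin": 0.5}
  force: 25

```text
time: 8.13
position: [0.4526, -0.2187, 0.1911]
tool_rot: [2.493, 1.907, 0.003]
ft_force: [-0.8, -0.2, 0.5]
grip_width: 0.653
```

>>> step_arm:
  increments:
    - {"claw": 0.3, "tx": 0, "ty": 0, "tz": 0, "spin": 0}
    - {"claw": 0.3, "tx": 0, "ty": 0, "tz": 0, "spin": 0}
    - {"claw": 0.3, "tx": 0, "ty": 0, "tz": 0, "spin": 0}
    - {"claw": 0.3, "tx": 0, "ty": 0, "tz": 0, "spin": 0}
    - {"claw": 0.3, "tx": 0, "ty": 0, "tz": 0, "spin": 0}

```text
time: 8.55
position: [0.452, -0.2183, 0.1902]
tool_rot: [2.495, 1.908, 0.001]
ft_force: [-1.1, 0.7, 6.5]
grip_width: 0.459
```

```bash
python3 - <<'E'
from h import *
go([.5094,.1169,.2],-.169)
E
```

```text
t 8.55 g [ 0.4521 -0.2182  0.0267] tilt [ 0.001  0.    -1.   ] shift [ 0.3386 -0.0324 -0.1731] spin -5.5 j7 0.33 F [-1.1  0.7  6.5] w 0.459
```

>>> step_arm:
  increments:
    - {"claw": 0.3, "tx": 0, "ty": 0, "tz": -0.02, "spin": 0}
    - {"claw": 0.3, "tx": 0, "ty": 0, "tz": -0.055, "spin": 0}
    - {"claw": 0.3, "tx": 0, "ty": 0, "tz": -0.095, "spin": 0}
    - {"claw": 0.3, "tx": 0.02, "ty": 0, "tz": -0.125, "spin": 0}
    - {"claw": 0.3, "tx": 0.05, "ty": -0.004, "tz": -0.145, "spin": -1}
    - {"claw": 0.3, "tx": 0.085, "ty": -0.008, "tz": -0.155, "spin": -2}
    - {"claw": 0.3, "tx": 0.12, "ty": -0.012, "tz": -0.16, "spin": -3}
    - {"claw": 0.3, "tx": 0.16, "ty": -0.016, "tz": -0.16, "spin": -4}

```text
time: 9.22
position: [0.478, -0.0593, 0.3507]
tool_rot: [2.428, 1.992, 0.004]
ft_force: [1.1, -0.3, -3.2]
grip_width: 0.46
```

>>> step_arm:
  increments:
    - {"claw": 0.3, "tx": 0.035, "ty": 0, "tz": 0, "spin": 0}
    - {"claw": 0.3, "tx": 0.07, "ty": 0, "tz": 0, "spin": 0}
    - {"claw": 0.3, "tx": 0.105, "ty": 0, "tz": 0, "spin": -0.5}
    - {"claw": 0.3, "tx": 0.135, "ty": 0, "tz": 0, "spin": -1}
    - {"claw": 0.3, "tx": 0.155, "ty": 0, "tz": 0, "spin": -1}
    - {"claw": 0.3, "tx": 0.165, "ty": 0, "tz": 0, "spin": -1}
    - {"claw": 0.3, "tx": 0.165, "ty": 0, "tz": 0, "spin": -1}

```text
time: 9.8
position: [0.5099, 0.1047, 0.3486]
tool_rot: [-2.405, -2.02, 0.002]
ft_force: [0.6, 0.8, -3.2]
grip_width: 0.46
```

```bash
python3 - <<'E'
from h import *
go([.5094,.1169,.2],-.169)
E
```

```text
t 9.8 g [0.5097 0.1046 0.1851] tilt [-0.001 -0.    -1.   ] shift [ 0.012  -0.0024 -0.0149] spin -0.3 j7 -0.39 F [ 0.6  0.8 -3.2] w 0.46
```

>>> step_arm:
  increments:
    - {"claw": 0.3, "tx": 0.012, "ty": -0.002, "tz": 0.02, "spin": -0.3}
    - {"claw": 0.3, "tx": 0.012, "ty": -0.002, "tz": 0.05, "spin": -0.3}
    - {"claw": 0.3, "tx": 0.012, "ty": -0.002, "tz": 0.075, "spin": -0.3}
    - {"claw": 0.3, "tx": 0.012, "ty": -0.002, "tz": 0.085, "spin": -0.3}
    - {"claw": 0.3, "tx": 0.012, "ty": -0.002, "tz": 0.085, "spin": -0.3}
    - {"claw": 0.3, "tx": 0.012, "ty": -0.002, "tz": 0.085, "spin": -0.3}

```text
time: 10.3
position: [0.5106, 0.1129, 0.2649]
tool_rot: [2.407, 2.019, -0.001]
ft_force: [0.3, -0.3, -3.5]
grip_width: 0.459
```

```bash
python3 - <<'E'
from h import *
go([.5094,.1169,.072],-.169)
w=P("wrist"); a=imaging.get_image("wrist"); s=imaging.get_image("scene")
o=np.zeros((600,800,3),np.uint8); o[:384,:512]=a
u,v=proj(P("scene"),[.5094,.1169,.08]).astype(int); print(u,v)
o[:288,512:]=cv2.resize(s[v-36:v+36,u-36:u+36],None,fx=4,fy=4,interpolation=cv2.INTER_CUBIC)
o[300:600,512:]=0
cv2.imwrite("pics/c4.png",o[:384]); np.savez("w4.npz",K=w[0],T=w[1])
E
```

```text
t 10.3 g [0.5106 0.1128 0.1014] tilt [-0.    -0.001 -1.   ] shift [ 0.0038 -0.0019  0.0294] spin -0.3 j7 -0.37 F [ 0.3 -0.3 -3.5] w 0.459
277 190
```

View pics/c4.png

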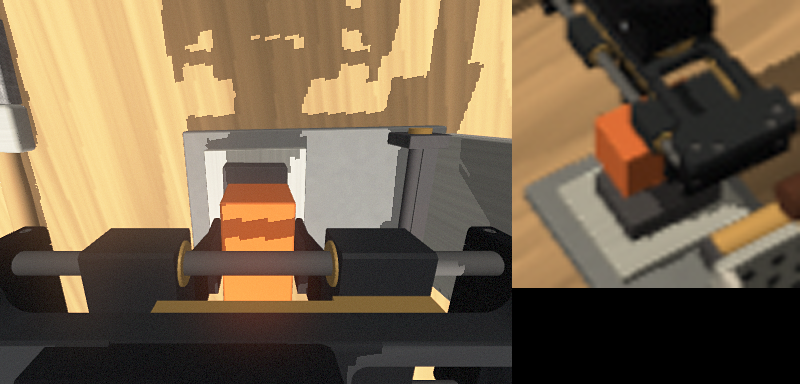

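Orange is held square above the dark block, with its end-top edge at (222..295,203) in the wrist view. I'll work out the block's offset in the hand from that.

```bash
python3 - <<'E'
from h import *
d=np.load("w4.npz"); w=(d["K"],d["T"])
ax=np.array([-np.sin(-.169),np.cos(-.169)])
for v in (203,):
    p=atz(w,(258.5,v),.1014+.0133); print("orange end centre",p, "along block from grasp", (p[:2]-[.5106,.1128])@ax)
for uv in((222,184),(290,184)): print("bottom edge",atz(w,uv,.0747))
p=atz(w,(255,163),.0445); print("dark end", p, "along from dark fit", (p[:2]-[.5094,.1169])@ax)
E
```

```text
orange end centre [0.51704927 0.14494873 0.1147    ] along block from grasp 0.03277546874529876
bottom edge [0.49327405 0.14860631 0.0747    ]
bottom edge [0.53771094 0.14079852 0.0747    ]
dark end [0.51608024 0.15324457 0.0445    ] along from dark fit 0.03695037609862359
```

>>> step_arm:
  increments:
    - {"claw": 0.3, "tx": 0.006, "ty": -0.002, "tz": 0.008, "spin": -0.3}
    - {"claw": 0.3, "tx": 0.006, "ty": -0.002, "tz": 0.015, "spin": -0.3}
    - {"claw": 0.3, "tx": 0.006, "ty": -0.002, "tz": 0.02, "spin": -0.3}
    - {"claw": 0.3, "tx": 0.006, "ty": -0.002, "tz": 0.024, "spin": -0.3}
    - {"claw": 0.3, "tx": 0.006, "ty": -0.002, "tz": 0.027, "spin": -0.3}
    - {"claw": 0.3, "tx": 0.006, "ty": -0.002, "tz": 0.0285, "spin": -0.3}
    - {"claw": 0.3, "tx": 0.006, "ty": -0.002, "tz": 0.0285, "spin": -0.3}
    - {"claw": 0.3, "tx": 0.006, "ty": -0.002, "tz": 0.0285, "spin": -0.3}

```text
time: 11.07
position: [0.5096, 0.1205, 0.2361]
tool_rot: [2.4, 2.028, 0.0]
ft_force: [0.3, -0.5, -4.0]
grip_width: 0.457
```

```bash
python3 - <<'E'
from h import *
go([.5094,.1189,.0717],-.169)
E
```

```text
t 11.07 g [0.5096 0.1205 0.0726] tilt [ 0. -0. -1.] shift [-0.0016  0.0001  0.0009] spin 0.1 j7 -0.36 F [ 0.3 -0.5 -4. ] w 0.457
```

>>> step_arm:
  increments:
    - {"claw": 0.3, "tx": -0.001, "ty": 0, "tz": 0.0005, "spin": 0}
    - {"claw": 0.3, "tx": -0.001, "ty": 0, "tz": 0.001, "spin": 0}
    - {"claw": 0.3, "tx": -0.001, "ty": 0, "tz": 0.0015, "spin": 0}
    - {"claw": 0.3, "tx": -0.001, "ty": 0, "tz": 0.0015, "spin": 0}

```text
time: 11.4
position: [0.5095, 0.1194, 0.2352]
tool_rot: [2.4, 2.028, 0.001]
ft_force: [-1.1, -1.4, 2.0]
grip_width: 0.455
```

Contact: Fz went from -4 to +2 N. Releasing and rising straight up.

>>> step_arm:
  increments:
    - {"claw": 0.52, "tx": 0, "ty": 0, "tz": 0, "spin": 0}
    - {"claw": 0.6, "tx": 0, "ty": 0, "tz": 0, "spin": 0}
    - {"claw": 0.7, "tx": 0, "ty": 0, "tz": 0, "spin": 0}
    - {"claw": 0.75, "tx": 0, "ty": 0, "tz": 0, "spin": 0}
    - {"claw": 0.75, "tx": 0, "ty": 0, "tz": 0, "spin": 0}
    - {"claw": 0.75, "tx": 0, "ty": 0, "tz": -0.01, "spin": 0}
    - {"claw": 0.75, "tx": 0, "ty": 0, "tz": -0.03, "spin": 0}
    - {"claw": 0.75, "tx": 0, "ty": 0, "tz": -0.06, "spin": 0}

```text
time: 12.07
position: [0.5082, 0.1194, 0.2936]
tool_rot: [-2.399, -2.027, 0.008]
ft_force: [0.5, 0.2, 0.4]
grip_width: 0.748
```

>>> step_arm:
  increments:
    - {"claw": 0.8, "tx": 0, "ty": 0, "tz": -0.04, "spin": 0}
    - {"claw": 0.8, "tx": 0, "ty": 0, "tz": -0.08, "spin": -7}
    - {"claw": 0.8, "tx": 0, "ty": 0, "tz": -0.12, "spin": -14}
    - {"claw": 0.8, "tx": 0, "ty": 0, "tz": -0.15, "spin": -21}
    - {"claw": 0.8, "tx": 0, "ty": 0, "tz": -0.15, "spin": -28}
    - {"claw": 0.8, "tx": 0, "ty": 0, "tz": -0.15, "spin": -35}
    - {"claw": 0.8, "tx": 0, "ty": 0, "tz": -0.15, "spin": -42}
    - {"claw": 0.8, "tx": 0, "ty": 0, "tz": -0.15, "spin": -49}

```text
time: 12.73
position: [0.5091, 0.1194, 0.4457]
tool_rot: [1.334, 2.844, 0.002]
ft_force: [-0.3, 0.2, -0.3]
grip_width: 0.802
```

>>> step_arm:
  increments:
    - {"claw": 0.8, "tx": 0, "ty": 0, "tz": 0, "spin": -7}
    - {"claw": 0.8, "tx": 0, "ty": 0, "tz": 0, "spin": -14}
    - {"claw": 0.8, "tx": 0, "ty": 0, "tz": 0, "spin": -21}
    - {"claw": 0.8, "tx": 0, "ty": 0, "tz": 0, "spin": -28}
    - {"claw": 0.8, "tx": 0, "ty": 0, "tz": 0, "spin": -35}
    - {"claw": 0.8, "tx": 0, "ty": 0, "tz": 0, "spin": -41}
    - {"claw": 0.8, "tx": 0, "ty": 0, "tz": 0, "spin": -41}
    - {"claw": 0.8, "tx": 0, "ty": 0, "tz": 0, "spin": -41}

```text
time: 13.4
position: [0.5092, 0.1194, 0.4452]
tool_rot: [0.268, 3.13, 0.001]
ft_force: [0.7, 1.2, 0.0]
grip_width: 0.797
```

```bash
python3 - <<'E'
from h import *
go(handle(1.65,ST)+[0,0,.08],np.pi/2+ST[2])
w=P("wrist"); a=imaging.get_image("wrist"); s=imaging.get_image("scene")
ax=np.array([-np.sin(-.169),np.cos(-.169)]);bx=np.array([ax[1],-ax[0]])
for z,hx,c in((.045,.025,(.5094,.1169)),(.085,.02,(.5094,.1194))):
    print(z,[proj(w,np.r_[np.array(c)+i*hx*bx+j*.035*ax,z]).round(1).tolist() for i,j in((-1,-1),(-1,1),(1,1),(1,-1))])
o=np.zeros((600,800,3),np.uint8)
u,v=proj(w,[.5094,.1169,.08]).astype(int); x0,y0=u-50,v-50; print("w org",x0,y0)
o[:,:500]=cv2.resize(a[y0:y0+120,x0:x0+100],None,fx=5,fy=5,interpolation=cv2.INTER_CUBIC)
u,v=proj(P("scene"),[.5094,.1169,.1]).astype(int)
o[:,500:]=cv2.resize(s[v-70:v+80,u-25:u+50],None,fx=4,fy=4,interpolation=cv2.INTER_CUBIC); print(u-25,v-70)
cv2.imwrite("pics/c5.png",o); np.savez("w5.npz",K=w[0],T=w[1])
E
```

```text
t 13.4 g [0.5093 0.1195 0.2817] tilt [ 0.001  0.    -1.   ] shift [-0.1604 -0.005  -0.0214] spin -1.3 j7 1.13 F [0.7 1.2 0. ] w 0.797
0.045 [[230.6, 150.7], [279.6, 150.7], [278.8, 184.5], [231.6, 184.5]]
0.085 [[229.7, 158.6], [283.9, 158.5], [283.1, 188.3], [230.6, 188.4]]
w org 204 123
252 115
```

View pics/c5.png

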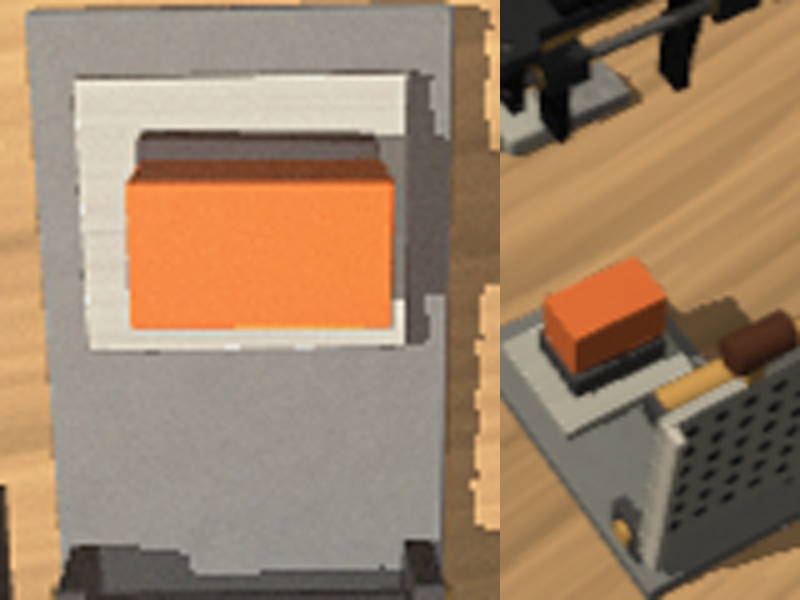

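Orange sits square on the dark block. Its top corners run (229.6,159.4) to (282.4,188.6), within 1–2 px (about 2 mm) of prediction, and the deck is still up. Back to the handle now.

>>> step_arm:
  increments:
    - {"claw": 0.8, "tx": -0.04, "ty": -0.005, "tz": -0.015, "spin": -1.3}
    - {"claw": 0.8, "tx": -0.08, "ty": -0.005, "tz": -0.02, "spin": -1.3}
    - {"claw": 0.8, "tx": -0.115, "ty": -0.005, "tz": -0.02, "spin": -1.3}
    - {"claw": 0.8, "tx": -0.145, "ty": -0.005, "tz": -0.02, "spin": -1.3}
    - {"claw": 0.8, "tx": -0.16, "ty": -0.005, "tz": -0.02, "spin": -1.3}
    - {"claw": 0.8, "tx": -0.16, "ty": -0.005, "tz": -0.02, "spin": -1.3}
    - {"claw": 0.8, "tx": -0.16, "ty": -0.005, "tz": -0.02, "spin": -1.3}

```text
time: 14.08
position: [0.6665, 0.0878, 0.4637]
tool_rot: [-0.23, -3.132, 0.002]
ft_force: [-0.2, -0.6, 0.1]
grip_width: 0.799
```

```bash
python3 - <<'E'
from h import *
go(handle(1.65,ST),np.pi/2+ST[2])
print(proj(P("scene"),handle(1.65,ST)),"seen 316.5 200.5", proj(P("scene"),handle(1.6,ST)))
E
```

```text
t 14.08 g [0.6663 0.0877 0.3002] tilt [-0.002 -0.001 -1.   ] shift [-0.0004 -0.0003  0.0771] spin 0.1 j7 1.37 F [-0.2 -0.6  0.1] w 0.799
[316.09373898 200.55668604] seen 316.5 200.5 [313.62167317 197.23363242]
```

Predicted handle pixel (316.1,200.6), seen (316.5,200.5), so the handle is where the model puts it. Descending and gripping.

>>> step_arm:
  increments:
    - {"claw": 0.8, "tx": 0, "ty": 0, "tz": 0.03, "spin": 0}
    - {"claw": 0.8, "tx": 0, "ty": 0, "tz": 0.055, "spin": 0}
    - {"claw": 0.8, "tx": 0, "ty": 0, "tz": 0.07, "spin": 0}
    - {"claw": 0.8, "tx": 0, "ty": 0, "tz": 0.077, "spin": 0}
    - {"claw": 0.6, "tx": 0, "ty": 0, "tz": 0.077, "spin": 0}
    - {"claw": 0.5, "tx": 0, "ty": 0, "tz": 0.077, "spin": 0}
    - {"claw": 0.3, "tx": 0, "ty": 0, "tz": 0.077, "spin": 0}
    - {"claw": 0.3, "tx": 0, "ty": 0, "tz": 0.077, "spin": 0}
  force: 20

```text
time: 14.75
position: [0.6664, 0.088, 0.3895]
tool_rot: [0.227, 3.131, 0.002]
ft_force: [-0.5, -0.7, 0.1]
grip_width: 0.582
```

>>> step_arm:
  increments:
    - {"claw": 0.3, "tx": 0, "ty": 0, "tz": 0, "spin": 0}
    - {"claw": 0.3, "tx": 0, "ty": 0, "tz": 0, "spin": 0}
    - {"claw": 0.3, "tx": 0, "ty": 0, "tz": 0, "spin": 0}
    - {"claw": 0.3, "tx": 0, "ty": 0, "tz": 0, "spin": 0}
    - {"claw": 0.3, "tx": 0, "ty": 0, "tz": 0, "spin": 0}

```text
time: 15.17
position: [0.6664, 0.0872, 0.3887]
tool_rot: [0.228, 3.132, -0.001]
ft_force: [-1.7, -1.5, 5.4]
grip_width: 0.456
```

```bash
python3 - <<'E'
from h import *
go(handle(1.65,ST),np.pi/2+ST[2])
h0=handle(1.65,ST);c,s=np.cos(ST[2]),np.sin(ST[2])
for a in (1.6,1.5,1.4,1.3,1.2,1.1,1.0,.9,.8,.7,.6,.55,.5,.47,.443):
    h=handle(a,ST)-h0; print(a,"tx",-round(h[0]*c+h[1]*s,4),"tz",-h[2].round(4))
E
```

```text
t 15.17 g [0.6666 0.0871 0.2252] tilt [ 0.001 -0.001 -1.   ] shift [0.0001 0.0001 0.0021] spin 0.1 j7 1.38 F [-1.7 -1.5  5.4] w 0.456
1.6 tx 0.0094 tz -0.0013
1.5 tx 0.0285 tz -0.0025
1.4 tx 0.0475 tz -0.0018
1.3 tx 0.0664 tz 0.0008
1.2 tx 0.0849 tz 0.0053
1.1 tx 0.1029 tz 0.0116
1.0 tx 0.1202 tz 0.0196
0.9 tx 0.1366 tz 0.0294
0.8 tx 0.1519 tz 0.0407
0.7 tx 0.166 tz 0.0535
0.6 tx 0.1788 tz 0.0677
0.55 tx 0.1846 tz 0.0752
0.5 tx 0.1901 tz 0.083
0.47 tx 0.1931 tz 0.0878
0.443 tx 0.1958 tz 0.0922
```

>>> step_arm:
  increments:
    - {"claw": 0.3, "tx": 0.009, "ty": 0, "tz": -0.001, "spin": 0}
    - {"claw": 0.3, "tx": 0.0285, "ty": 0, "tz": -0.0025, "spin": 0}
    - {"claw": 0.3, "tx": 0.0475, "ty": 0, "tz": -0.002, "spin": 0}
    - {"claw": 0.3, "tx": 0.066, "ty": 0, "tz": 0.001, "spin": 0}
    - {"claw": 0.3, "tx": 0.085, "ty": 0, "tz": 0.005, "spin": 0}
    - {"claw": 0.3, "tx": 0.103, "ty": 0, "tz": 0.0115, "spin": 0}
    - {"claw": 0.3, "tx": 0.112, "ty": 0, "tz": 0.0155, "spin": 0}
    - {"claw": 0.3, "tx": 0.12, "ty": 0, "tz": 0.0195, "spin": 0}

```text
time: 15.83
position: [0.5465, 0.1056, 0.3678]
tool_rot: [-0.227, -3.133, -0.001]
ft_force: [-0.6, -0.1, 1.1]
grip_width: 0.458
```

```bash
python3 - <<'E'
from h import *
go(handle(.47,ST),np.pi/2+ST[2]);go(handle(1.,ST),np.pi/2+ST[2])
E
```

```text
t 15.83 g [0.5464 0.1057 0.2043] tilt [-0.     0.001 -1.   ] shift [ 0.0716 -0.0003  0.069 ] spin 0.2 j7 1.25 F [-0.6 -0.1  1.1] w 0.458
t 15.83 g [0.5464 0.1057 0.2043] tilt [-0.     0.001 -1.   ] shift [-0.0014 -0.0006  0.0008] spin 0.2 j7 1.25 F [-0.6 -0.1  1.1] w 0.458
```

>>> step_arm:
  increments:
    - {"claw": 0.3, "tx": 0.016, "ty": 0, "tz": 0.01, "spin": 0}
    - {"claw": 0.3, "tx": 0.0315, "ty": 0, "tz": 0.021, "spin": 0}
    - {"claw": 0.3, "tx": 0.0455, "ty": 0, "tz": 0.034, "spin": 0}
    - {"claw": 0.3, "tx": 0.0585, "ty": 0, "tz": 0.048, "spin": 0}
    - {"claw": 0.3, "tx": 0.064, "ty": 0, "tz": 0.0555, "spin": 0}
    - {"claw": 0.3, "tx": 0.07, "ty": 0, "tz": 0.063, "spin": 0}
    - {"claw": 0.3, "tx": 0.0725, "ty": 0, "tz": 0.068, "spin": 0}
    - {"claw": 0.3, "tx": 0.0725, "ty": 0, "tz": 0.068, "spin": 0}

```text
time: 16.5
position: [0.4755, 0.1165, 0.2993]
tool_rot: [-0.226, -3.133, -0.001]
ft_force: [1.3, 2.7, -2.4]
grip_width: 0.459
```

```bash
python3 - <<'E'
from h import *
go(handle(.443,ST),np.pi/2+ST[2])
E
```

```text
t 16.5 g [0.4753 0.1167 0.1358] tilt [-0.001  0.001 -1.   ] shift [ 0.0023 -0.0009  0.0049] spin 0.2 j7 1.16 F [ 1.3  2.7 -2.4] w 0.459
```

Lowering the last 5 mm in small steps, watching for contact.

>>> step_arm:
  increments:
    - {"claw": 0.3, "tx": 0.0005, "ty": 0, "tz": 0.001, "spin": 0}
    - {"claw": 0.3, "tx": 0.001, "ty": 0, "tz": 0.002, "spin": 0}
    - {"claw": 0.3, "tx": 0.0015, "ty": 0, "tz": 0.003, "spin": 0}
    - {"claw": 0.3, "tx": 0.002, "ty": 0, "tz": 0.004, "spin": 0}
    - {"claw": 0.3, "tx": 0.002, "ty": 0, "tz": 0.004, "spin": 0}
    - {"claw": 0.3, "tx": 0.002, "ty": 0, "tz": 0.004, "spin": 0}

```text
time: 17.0
position: [0.474, 0.1167, 0.297]
tool_rot: [0.227, 3.133, 0.002]
ft_force: [-2.0, 4.4, 2.2]
grip_width: 0.456
```

```bash
python3 - <<'E'
from h import *
go(handle(.443,ST),np.pi/2+ST[2])
E
```

```text
t 17.0 g [0.474  0.1169 0.1335] tilt [ 0.     0.001 -1.   ] shift [ 0.001  -0.0009  0.0026] spin 0.2 j7 1.16 F [-2.   4.4  2.2] w 0.456
```

Fz went from -2.4 to +2.2 N and the descent stalled, so the roller is on the block. Letting go and rising.

>>> step_arm:
  increments:
    - {"claw": 0.5, "tx": 0, "ty": 0, "tz": 0, "spin": 0}
    - {"claw": 0.6, "tx": 0, "ty": 0, "tz": 0, "spin": 0}
    - {"claw": 0.7, "tx": 0, "ty": 0, "tz": 0, "spin": 0}
    - {"claw": 0.8, "tx": 0, "ty": 0, "tz": 0, "spin": 0}
    - {"claw": 0.8, "tx": 0, "ty": 0, "tz": 0, "spin": 0}
    - {"claw": 0.8, "tx": 0, "ty": 0, "tz": -0.01, "spin": 0}
    - {"claw": 0.8, "tx": 0, "ty": 0, "tz": -0.03, "spin": 0}
    - {"claw": 0.8, "tx": 0, "ty": 0, "tz": -0.06, "spin": 0}

```text
time: 17.67
position: [0.4728, 0.1156, 0.3551]
tool_rot: [-0.227, -3.129, 0.005]
ft_force: [0.9, 0.4, 0.5]
grip_width: 0.793
```

>>> step_arm:
  increments:
    - {"claw": 0.8, "tx": 0, "ty": 0, "tz": -0.04, "spin": 0}
    - {"claw": 0.8, "tx": 0, "ty": 0, "tz": -0.08, "spin": 0}
    - {"claw": 0.8, "tx": 0, "ty": 0, "tz": -0.11, "spin": 0}
    - {"claw": 0.8, "tx": 0, "ty": 0, "tz": -0.13, "spin": 0}
    - {"claw": 0.8, "tx": 0, "ty": 0, "tz": -0.13, "spin": 0}
    - {"claw": 0.8, "tx": 0, "ty": 0, "tz": -0.13, "spin": 0}

```text
time: 18.17
position: [0.4739, 0.1157, 0.4878]
tool_rot: [0.227, 3.131, 0.002]
ft_force: [0.6, 0.5, -1.2]
grip_width: 0.801
```

```bash
python3 - <<'E'
from h import *
go(handle(.443,ST),np.pi/2+ST[2])
w=P("wrist"); a=imaging.get_image("wrist"); s=imaging.get_image("scene"); S=P("scene")
for an in(.40,.443,.48): print(an,"wrist",proj(w,handle(an,ST)).round(1),"scene",proj(S,handle(an,ST)).round(1))
o=np.zeros((600,800,3),np.uint8)
def cr(im,cam,p,W,H,k,dx=0,dy=0):
    u,v=proj(cam,p).astype(int); x,y=u-W//2+dx,v-H//2+dy; print("org",x,y); return cv2.resize(im[y:y+H,x:x+W],None,fx=k,fy=k,interpolation=cv2.INTER_CUBIC)
o[:300,:400]=cr(a,w,[.5,.117,.09],100,75,4)
o[:,400:]=cr(s,S,[.53,.11,.09],80,120,5)
o[300:,:400]=cv2.resize(s,(400,300))
cv2.imwrite("pics/c6.png",o)
E
```

```text
t 18.17 g [0.4744 0.1159 0.3243] tilt [ 0.003  0.001 -1.   ] shift [ 0.002  -0.0003  0.1934] spin 0.2 j7 1.11 F [ 0.6  0.5 -1.2] w 0.801
0.4 wrist [256.7 168.6] scene [267.3 170.1]
0.443 wrist [256.7 172.8] scene [268.2 169.3]
0.48 wrist [256.7 176.6] scene [269.  168.7]
org 209 147
org 240 133
```

View pics/c6.png

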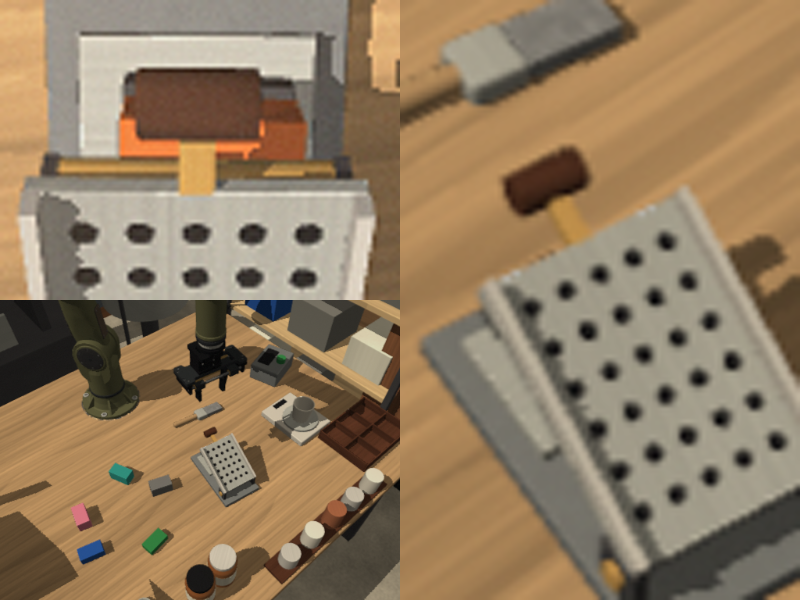

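Wrist view: the handle's row is 173, against 172.8 predicted for 0.443 rad, and the orange block is square under the roller. Scene view: the handle is at (269,169), as predicted, and the blue, green and cup haven't moved. Handing in.

```bash
python3 -c "
from h import *
print(workorder.close_job())"
```

```text
the job is handed in; nothing more can be done
None
```

I carried out the whole sequence and handed the job in at about 18 s of the 72 s allowed; `close_job` gave no verdict. I swung the deck back to rest past upright, set the orange block on the dark block, lowered the deck while gripping the handle until the roller rested on orange, then let go.

**Last checks:**
- **Deck angle:** after release the handle matched 0.443 rad in the wrist view (row 173 against 172.8 predicted). The scene view agreed to about 1 px, though it is less sensitive to the angle.
- **Orange block:** before the deck came down it sat centred and square on the dark block, within about 2 mm. In the final view, what shows of it under the deck still looks square.
- **Contact while lowering:** the force turned from -2.4 to +2.2 N and the handle stopped descending, so the roller was resting on the block before I released.
- **Other objects:** the blue and green spacers and the cup look unmoved in the last scene view, judged by eye only. The gripper stood clear of the deck at the end.

**Disagreements:**
- One corner of the dark block was misread by 4 px in the scene view, and the fit gave it little weight. The measured height of its top was 42.5 to 45 mm against 45 mm nominal, and contact confirmed about 45 mm.
- My first outline fit of the orange block put it at 28 mm high. I discarded it for the two-view corner measurement of about 39.5 mm.

I did not measure the dark block's position again after the deck came down.

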